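# Tip the pink mask carton out of the packed rack and stand it in the client's tray

## Robot

A 6-joint arm with a two-finger parallel gripper is mounted at the origin on the work surface. World frame = base frame: x ahead of the robot, y to its left, z up, the work surface at z = 0. Lengths are in m, angles in rad, forces in N, time in s.
With the tool pointing down it reaches from about 0.35 to 0.85 m from the base axis. Payload 8.1 kg.
Tool frame: the origin (TCP) lies on the centre line of the jaws, within the pads' length; the fingertips stand 19 mm ahead of it and the grasp point (between the pads) is the TCP (finger_overhang is the z of the fingertips in the tool frame, in m); z points along the fingers, y is the line along which they close (so a half turn about z gives the same grasp; the last joint's range is limited). The gripper opens to 93 mm and grips with 3 to 60 N. Pads are 15 mm wide; open, the fingers measure 128 mm over their backs; the gripper's body (75 mm by 188 mm) begins 65 mm behind the grasp point.
Start: joints at [1.046, 0.13, 1.488, -0, 1.523, -0.085], TCP at [0.255, 0.543, 0.238] pointing down, gripper open.
Joint ranges: [-2.96, 2.96], [-0.89, 2.26], [0.02, 2.5], [-1.34, 4.48], [0, 2.73], [-2.66, 2.66]. Speed limits (rad/s): [2.39, 2.39, 2.79, 3.14, 3.14, 3.14].

## Interface

Orientations are given as a rotation vector (axis times angle).
In Python, from rig import * gives the robot as it stands.
- The arm moves only by the tool arm_command, never from a script. Its argument "steps" is a list of rows, each an object of numbers: "tx", "ty", "tz": the shift along the tool's x, y, z in mm; "wx", "wy", "wz": the turn, a rotation vector about the tool's x, y, z in degrees; "fingers": the opening in per cent of the stroke, from 0 (shut) to 100 (fully open). A call has 1 to 20 rows; each row is the pose to reach, as a shift and turn from the pose commanded when the call began, along the tool's axes at that moment; what a row does not reach only later rows make up. A row lasts 1/12 s, in which the tool goes at most 41.7 mm and 7.16 degrees, less where a joint would pass 70% of its speed; a pose out of reach is approached as far as the arm can. A call with a gripper value outside its range is refused whole. The fingers move at their own pace and stop on an object; "newtons" is the grip in N (left out, the last holds). Time passes only in rows, so rows that repeat a pose let the fingers close. It gives the time, the measured TCP pose, the force, the opening and the grip force at its end, in the units of the state.
- sense(): the state, without advancing time (a new reading comes with each control period).
- read_camera(name): name is "scene" or "top" or "wrist"; returns a dict with "image" (384x512x3 uint8, red, green, blue), "fovy" (degrees; the focal length in pixels is half the picture's height over the tangent of half this angle, whatever the lens; pixels are square), "cx", "cy" (the principal point, pixels), "rvec" (rotation vector, rad) and "tvec" (3), from world to camera coordinates, as OpenCV has them. Camera axes: x right, y down, z forward; pixel columns grow to the right and rows downward; lengths in m; the calibration is good to about 2 mm. A picture is of the moment at which its call begins. There is no depth.
- close_job(): hands the job in; it is judged then, once.
The state is a dict: "time": time; "joints": joint angles; "joint_vel": joint speeds; "tau": joint torques, N m; "ee_pos": TCP position; "tcp_rot": TCP orientation; "contact_force": force on the tool from outside, world axes, zero at the start; "wrist_torque": the same for the moment, N m; "width": finger opening in m; "finger_force": force on a finger pad.
Only numpy, scipy, OpenCV 4.12 (cv2) and the standard library are available. Lean on these libraries where they do the work, as an engineer would, in place of code of your own. Each camera call takes 0.05 s, during which the arm holds its last target. There are 200 camera calls.

## Task

Fetch the pink carton for the next client: it is packed too tightly between its neighbours to be gripped, so tip it forward by its top edge until it leans out on the rack's front rail, then take it by the part that sticks out and lift it clear. Set it down, without dropping it, standing upright the right way up in the empty bay of the metal tray, and let go. Leave the other cartons standing in their places in the rack, and do not disturb the bowl, bottle, jar or spatula.

Things in the scene. Friction and masses are not known exactly. Their poses are not given: they have to be found in the camera images.
- pink_center (a point): centre (half-way up) of the pink carton, 110 (x, depth) x 50 (y, thickness) x 210 mm (z, height), 0.2 to 0.45 kg, loose, standing in one of the rack's four places. -x = front (spine, white band and square), z = up. Gaps to its neighbours or the rack's cheek about 1.5 mm
- teal: blue-green carton, 110 (x, depth) x 50 (y, thickness) x 210 mm (z, height), neighbour, must stay; origin: centre of its underside, -x front, z up
- lilac: lilac carton, 110 (x, depth) x 50 (y, thickness) x 210 mm (z, height), neighbour, must stay; origin and axes as the blue-green one
- cream: cream carton, 110 (x, depth) x 50 (y, thickness) x 210 mm (z, height), neighbour, must stay; origin and axes as the blue-green one
- rack: white fixed rack for four upright cartons along y, open in front and on top. Origin: centre of its underside; -x front, z up. Floor top z 8 mm, x -65 to 65; front lip 7 mm high, inner face x -60; back wall x 62 to 67 only up to z 118 (carton tops at z 218 stand free, open space behind); cheeks y +-104 to 110, up to z 190; front steel rail, 10 mm thick, along y at x -113, z 87, posts y +-113
- tray: fixed aluminium tray 200 (x) x 240 (y) x 24 mm (z), walls 4 mm, floor 4 mm thick, one divider wall along x at mid y making two bays 192 x 114 mm. Origin: centre of its underside; the bay at -y holds the bowl, the bay at +y is empty
- bay (a point): centre of the floor of the empty tray bay (192 mm along x, 114 mm along y, walls 20 mm high above this floor); axes as the tray's
- bowl: small deep-pink mask bowl, 92 mm wide, 50 mm high, in the other tray bay; origin: centre of its underside; bystander
- bottle: amber bottle, 52 mm wide, 150 mm high; origin: centre of its underside; bystander
- jar: white cream jar, 60 mm wide, 60 mm high; origin: centre of its underside; bystander
- spatula: spatula lying on the table, 170 mm long; bystander
- pink: the same pink carton; origin: centre of its underside. Pulled forward at its top it pivots about its lower front edge on the rack's lip, passes balance at about 0.48 rad of tilt and comes to rest by itself on the front rail at about 0.6 rad, foot still in the rack, its upper part sticking out in front of the row
Mind the look-alikes: they are no part of the job. Of the things like the lilac, leave any that is red or yellow; of the rest the smaller one is meant.

How it is judged:
On the way:
1. the pink carton leans forward out of the row (tilted over 0.45 rad, its centre at least 50 mm in front of the rack's centre) with its foot still in the rack (angle between pink_center's own z axis and vertical above 0.45 rad and x of pink_center in the frame of rack between -0.12 and -0.05 m and z of pink_center in the frame of rack below 0.15 m), for 0.2 s.
At the end, for the whole second after the job is handed in: the pink carton stands upright (within 0.08 rad, right way up) and still on the floor of the empty tray bay, its centre within 60 mm (along x) and 45 mm (along y) of the bay's centre, released; the other three cartons stand upright (within 0.1 rad) within 30 mm of where they started (x of pink_center in the frame of bay between -0.06 and 0.06 m and y of pink_center in the frame of bay between -0.045 and 0.045 m and z of pink_center in the frame of bay between 0.095 and 0.115 m and angle between pink_center's own z axis and vertical below 0.08 rad and contact force between the fingers and pink below 0.05 N and linear speed of pink below 0.02 m/s and angle between each of teal, lilac, cream's own z axis and vertical below 0.1 rad and distance of each of teal, lilac, cream from where it was at the start of the episode below 0.03 m); the robot touches nothing.
It fails at once if another carton is tipped by more than 0.3 rad (angle between any of teal, lilac, cream's own z axis and vertical above 0.3 rad).
It fails at once if the bowl, bottle, jar or spatula is moved by more than 40 mm (distance of any of bowl, bottle, jar, spatula from where it was at the start of the episode above 0.04 m).
It fails at once if the pink carton is dropped or thrown (over 0.8 m/s while the fingers do not hold it) (linear speed of pink above 0.8 m/s and contact force between the fingers and pink below 0.05 N).
It also fails if it takes over 61 s, if anything falls off the work surface, if the arm or the gripper's body presses on something with over 40 N, if the wrist force passes 120 N, or if a joint passes its speed limit or range.

## Working session

There is one attempt and no reset: what is moved stays moved. The work goes in short steps, Python scripts to look and compute and a tool call to move; the robot and the scene stay as the last step left them, time stands still between calls to the robot, and variables do not carry over. Pictures are saved under pics/ and viewed, at most 10 in all, crops included, and the job is handed in when it is done.

Besides the shell and the picture viewer there is one more tool, called by a JSON object that holds its "method" and its "body", one argument or row to a line. arm_command: Moves the arm, as the interface text tells. Its arguments: {"type":"object","properties":{"steps":{"type":"array"},"newtons":{"type":"number"}},"required":["steps"]}

```bash
mkdir -p pics; ls; cat > h.py <<'E'
import numpy as np, cv2
from rig import *
def snap(n,f):
    c=read_camera(n); cv2.imwrite('pics/'+f,c['image'][:,:,::-1]); np.save('pics/'+f[:-4]+'.npy',c,allow_pickle=True); return c
def load(f): return np.load('pics/'+f+'.npy',allow_pickle=True).item()
def K(c):
    f=c['image'].shape[0]/2/np.tan(np.radians(c['fovy'])/2); return np.array([[f,0,c['cx']],[0,f,c['cy']],[0,0,1]])
def proj(c,P): return cv2.projectPoints(np.atleast_2d(np.array(P,float)),np.array(c['rvec'],float),np.array(c['tvec'],float),K(c),None)[0][:,0]
def onz(c,uv,z):
    R=cv2.Rodrigues(np.array(c['rvec'],float))[0]; o=-R.T@np.array(c['tvec'],float)
    out=[]
    for u,v in np.atleast_2d(uv):
        d=R.T@np.linalg.inv(K(c))@[u,v,1]; out.append(o+d*(z-o[2])/d[2])
    return np.array(out)
E
python3 - <<'E'
from h import *
a=snap('scene','s1.png');b=snap('top','t1.png')
for c in(a,b):print({k:v for k,v in c.items() if k!='image'})
im=np.vstack([a['image'],b['image']])[:,:,::-1]
cv2.imwrite('pics/both.png',cv2.resize(np.hstack([a['image'],b['image']])[:,:,::-1],(800,300)))
print(sense())
E
```

```text
pics
{'fovy': 52.13188407095247, 'cx': 255.46642768915927, 'cy': 186.26188979773596, 'rvec': array([ 2.79220976,  0.52626802, -0.07149817]), 'tvec': array([-0.38912918, -0.1449177 ,  1.38780264])}
{'fovy': 47.709466359738975, 'cx': 254.26394220172457, 'cy': 194.1984547506348, 'rvec': array([ 2.12164693, -2.15132565,  0.12353354]), 'tvec': array([0.01091424, 0.4295499 , 1.45065158])}
{'time': 0.1, 'joints': array([ 1.04561918e+00,  1.31090812e-01,  1.48915144e+00,  1.72022338e-06,
        1.52299513e+00, -8.54082110e-02]), 'joint_vel': array([-0.00137763, -0.00156554, -0.00217715, -0.00229877, -0.00064584,
       -0.00037503]), 'tau': array([ 1.25299368e-03, -5.61344934e+01, -4.93094730e+01,  7.70268473e-02,
        2.91697006e-02, -6.29294505e-05]), 'ee_pos': array([0.25518386, 0.54250687, 0.23669963]), 'tcp_rot': array([-6.85126102e-01, -3.06546641e+00,  2.46287865e-03]), 'contact_force': array([ 0.4401419 , -0.25125313,  0.32827499]), 'wrist_torque': array([-0.05328951,  0.01914532, -0.0030627 ]), 'finger_force': 0.0, 'width': 0.09303973337030796}
```

View pics/s1.png

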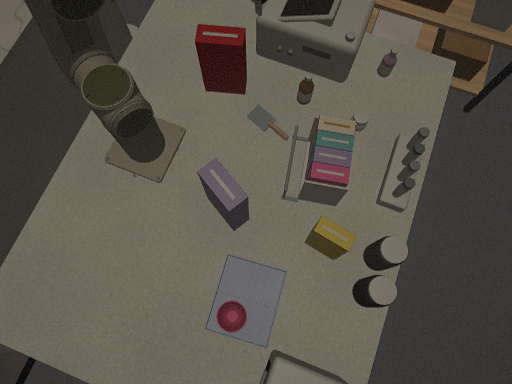

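View pics/t1.png

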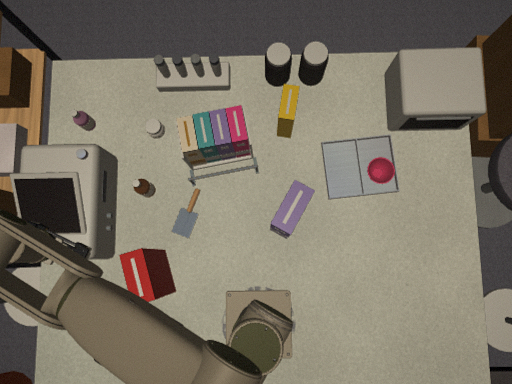

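Scene: rack at about (333,155), tray at (246,300). Top view: rack at (215,150) with cream (188,133), teal (205,128), lilac (221,126), pink (237,123). The tray is at (360,167), with its empty bay at (341,168) and the bowl at (381,171).

Lilac-like candidates (top view): rack lilac (221,126), larger loose lilac (293,210), red (148,275) and yellow (288,110). Red and yellow are excluded, and the smaller remaining one is the rack lilac, which stays. The only pink carton is (237,123). I'll confirm this in an enlarged crop.

```bash
python3 - <<'E'
from h import *
c=load('t1');cv2.imwrite('pics/c1.png',cv2.resize(c['image'][95:190,170:270,::-1],(800,760)[:1]+(760,),interpolation=cv2.INTER_CUBIC)[:, :][0:760])
im=c['image'][:,:,::-1]
A=cv2.resize(im[98:190,172:264],None,fx=6,fy=6,interpolation=cv2.INTER_CUBIC)
cv2.imwrite('pics/c1.png',A)
# tray edges / colors: pink top mask
hsv=cv2.cvtColor(im,cv2.COLOR_BGR2HSV)
s=load('s1')['image'][:,:,::-1]
cv2.imwrite('pics/c2.png',np.hstack([cv2.resize(s[110:210,275:375],(400,400),interpolation=cv2.INTER_CUBIC),cv2.resize(im[125:205,315:405],(400,356),interpolation=cv2.INTER_CUBIC)[:400] if 0 else cv2.resize(im[120:210,315:405],(400,400),interpolation=cv2.INTER_CUBIC)]))
E
```

```text
(no output)
```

View pics/c1.png

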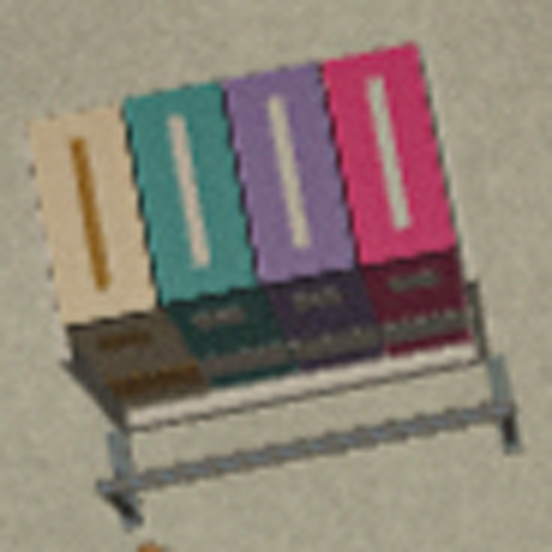

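View pics/c2.png

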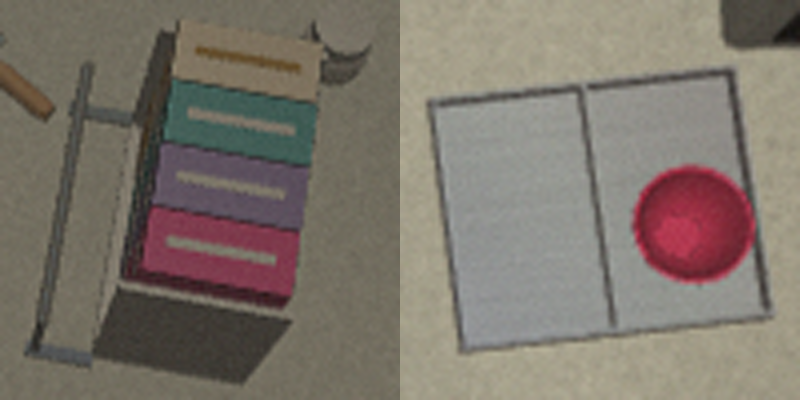

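The crop confirms pink: it is the right-most carton in the rack, with lilac beside it and the cheek on its other side. Pink top corners in the 6x crop are (322,65), (417,43), (456,247), (357,268). The rail runs (100,487)-(515,405). Tray corners in the right half are (430,100), (735,70), (770,317), (462,350).

```bash
python3 - <<'E'
from h import *
from scipy.optimize import least_squares
t=load('t1');s=load('s1')
def T(uv,sc,o): return (np.array(uv,float)+.5)/sc-.5+np.array(o)
def pts(p,L): 
    x,y,a=p; L=np.array(L,float); c,d=np.cos(a),np.sin(a)
    return np.c_[x+c*L[:,0]-d*L[:,1],y+d*L[:,0]+c*L[:,1],L[:,2]]
def fit(obs,x0):
    f=lambda p: np.concatenate([(proj(c,pts(p,L))-uv).ravel() for c,L,uv in obs])
    r=least_squares(f,x0); return r.x, np.round(r.fun.reshape(-1,2),1)
def B(h): return [(.055,.025,h),(.055,-.025,h),(-.055,-.025,h),(-.055,.025,h)]
o=(172,98)
pk=T([(322,65),(417,43),(456,247),(357,268)],6,o)
pks=T([(302,232),(292,298),(138,270),(150,205)],4,(275,110))
print(onz(t,pk,.218),onz(s,pks,.218))
for obs in ([(t,B(.218),pk)],[(s,B(.218),pks)],[(t,B(.218),pk),(s,B(.218),pks)]): print('pink',*fit(obs,[.6,0,0.1]))
# rack: row corners
Rw=[(.055,.1027,.218),(.055,-.1027,.218),(-.055,-.1027,.218),(-.055,.1027,.218)]
rt=T([(30,122),(417,43),(456,247),(68,325)],6,o)
Rs=T([(322,45),(292,298),(138,270),(178,20)],4,(275,110))
print('row',*fit([(t,Rw,rt)],[.6,0,.1])); print('rowboth',*fit([(t,Rw,rt),(s,Rw,Rs)],[.6,0,.1]))
rl=onz(t,T([(100,487),(515,405)],6,o),.092);print('rail',rl, np.linalg.norm(rl[1]-rl[0]))
tr=T([(30,100),(335,70),(370,317),(62,350)],400/90,(315,120))
print('tray',*fit([(t,[(.1,.12,.024),(.1,-.12,.024),(-.1,-.12,.024),(-.1,.12,.024)],tr)],[.6,-.3,.1]))
print(onz(t,[(293,210),(288,110),(155,128),(141,187),(185,220),(278,45)],.1))
E
```

```text
[[0.67001702 0.08610319 0.218     ]
 [0.68066909 0.03742275 0.218     ]
 [0.57304708 0.0185378  0.218     ]
 [0.56310191 0.06867374 0.218     ]] [[0.6753346  0.08898096 0.218     ]
 [0.68350514 0.03838125 0.218     ]
 [0.57426577 0.01819025 0.218     ]
 [0.56618538 0.06856807 0.218     ]]
pink [0.62172104 0.05269274 0.17388429] [[-0.2 -0.5]
 [-0.1  0.1]
 [-0.   0.4]
 [ 0.3 -0. ]]
pink [0.6248216  0.05350821 0.17891713] [[-0.4  0.2]
 [-0.  -0.1]
 [ 0.4 -0.2]
 [-0.   0.1]]
pink [0.62342874 0.05310131 0.17635872] [[-0.4 -1. ]
 [-0.2 -0.4]
 [-0.1 -0.2]
 [ 0.2 -0.6]
 [-0.9  0.2]
 [-0.5 -0.1]
 [-0.1 -0.3]
 [-0.5 -0. ]]
row [0.60827725 0.12665948 0.18543109] [[-0.7 -0.1]
 [ 0.5 -0.2]
 [ 1.  -0.1]
 [-0.8  0.3]]
rowboth [0.60927377 0.127386   0.1853475 ] [[-0.9 -0.4]
 [ 0.3 -0.5]
 [ 0.7 -0.4]
 [-1.1  0. ]
 [-0.2 -0.3]
 [-0.6  0.4]
 [-0.3  0.6]
 [-0.4 -0.2]]
rail [[ 0.47579527  0.22055297  0.092     ]
 [ 0.51773528 -0.00813809  0.092     ]] 0.23250497921950122
tray [ 0.52126437 -0.35717577  0.0864579 ] [[-0.3 -0.3]
 [ 0.1 -0.6]
 [ 0.6  0.6]
 [-0.5  0.3]]
[[ 0.36634596 -0.12109251  0.1       ]
 [ 0.70148617 -0.11267325  0.1       ]
 [ 0.6484073   0.33231834  0.1       ]
 [ 0.44947674  0.37448581  0.1       ]
 [ 0.33900139  0.22840942  0.1       ]
 [ 0.93232974 -0.08391288  0.1       ]]
```

```bash
cat >> h.py <<'E'
from scipy.spatial.transform import Rotation as Ro
YAW=.18; a=np.array([np.cos(YAW),np.sin(YAW),0]); n=np.array([-a[1],a[0],0]); Z=np.array([0,0,1.])
PK=np.array([.6234,.0531,0])
def W(x,z,y=0): return PK+a*x+n*y+Z*z      # pink/rack-aligned frame -> world
def Rt(tilt,yaw=YAW):  # tool z = down tilted towards +a ; tool y = -n
    aa=np.array([np.cos(yaw),np.sin(yaw),0]); nn=np.array([-aa[1],aa[0],0])
    z=np.sin(tilt)*aa-np.cos(tilt)*Z; y=-nn; return np.c_[np.cross(y,z),y,z]
def st():
    s=sense(); print('t',round(s['time'],2),'p',s['ee_pos'].round(4),'j',s['joints'].round(2),'w',round(s['width'],4),'f',s['contact_force'].round(1),s['finger_force'])
    d=s['ee_pos']-PK; print('local x,y,z',(d@a).round(4),(d@n).round(4),s['ee_pos'][2].round(4)); return s
def rel(p,R,s=None):
    s=s or sense(); R0=Ro.from_rotvec(s['tcp_rot']).as_matrix()
    print('shift mm',(R0.T@(p-s['ee_pos'])*1000).round(1),'turn deg',np.degrees(Ro.from_matrix(R0.T@R).as_rotvec()).round(1))
E
python3 - <<'E'
from h import *
s=st(); rel(W(.085,.38),Rt(0),s); rel(W(.085,.219),Rt(0),s); rel(s['ee_pos']+[0,0,.14],Rt(0),s)
E
```

```text
t 0.1 p [0.2552 0.5425 0.2367] j [ 1.05  0.13  1.49  0.    1.52 -0.09] w 0.093 f [ 0.4 -0.3  0.3] 0.0
local x,y,z -0.2746 0.5474 0.2367
shift mm [-610.7 -236.9 -143. ] turn deg [-0.000e+00  1.000e-01  1.445e+02]
shift mm [-610.7 -236.7   18. ] turn deg [-0.000e+00  1.000e-01  1.445e+02]
shift mm [   0.    -0.2 -140. ] turn deg [-0.000e+00  1.000e-01  1.445e+02]
```

{"method": "arm_command", "body": {
  "steps": [
    {"tz": -40,"fingers": 0},
    {"tz": -80,"wz": 7,"fingers": 0},
    {"tz": -120,"wz": 14,"fingers": 0},
    {"tz": -143,"wz": 21,"fingers": 0},
    {"tx": -38,"ty": -15,"tz": -143,"wz": 28,"fingers": 0},
    {"tx": -76,"ty": -30,"tz": -143,"wz": 35,"fingers": 0},
    {"tx": -114,"ty": -44,"tz": -143,"wz": 42,"fingers": 0},
    {"tx": -152,"ty": -59,"tz": -143,"wz": 49,"fingers": 0},
    {"tx": -190,"ty": -74,"tz": -143,"wz": 56,"fingers": 0},
    {"tx": -228,"ty": -88,"tz": -143,"wz": 63,"fingers": 0},
    {"tx": -266,"ty": -103,"tz": -143,"wz": 70,"fingers": 0},
    {"tx": -304,"ty": -118,"tz": -143,"wz": 77,"fingers": 0},
    {"tx": -342,"ty": -133,"tz": -143,"wz": 84,"fingers": 0},
    {"tx": -380,"ty": -147,"tz": -143,"wz": 91,"fingers": 0},
    {"tx": -418,"ty": -162,"tz": -143,"wz": 98,"fingers": 0},
    {"tx": -456,"ty": -177,"tz": -143,"wz": 105,"fingers": 0},
    {"tx": -494,"ty": -192,"tz": -143,"wz": 112,"fingers": 0},
    {"tx": -532,"ty": -206,"tz": -143,"wz": 119,"fingers": 0},
    {"tx": -570,"ty": -221,"tz": -143,"wz": 126,"fingers": 0},
    {"tx": -611,"ty": -237,"tz": -143,"wz": 133,"fingers": 0}
  ]
}}

```text
invalid input
```

```bash
python3 - <<'E'
from h import *
s=st(); rel(W(.085,.38),Rt(0),s); rel(W(.085,.219),Rt(0),s)
E
```

```text
t 0.1 p [0.2552 0.5425 0.2367] j [ 1.05  0.13  1.49  0.    1.52 -0.09] w 0.093 f [ 0.4 -0.3  0.3] 0.0
local x,y,z -0.2746 0.5474 0.2367
shift mm [-610.7 -236.9 -143. ] turn deg [-0.000e+00  1.000e-01  1.445e+02]
shift mm [-610.7 -236.7   18. ] turn deg [-0.000e+00  1.000e-01  1.445e+02]
```

{"method": "arm_command", "body": {
  "steps": [
    {"tx": 0,"ty": 0,"tz": -143,"wx": 0,"wy": 0,"wz": 20,"fingers": 0},
    {"tx": 0,"ty": 0,"tz": -143,"wx": 0,"wy": 0,"wz": 20,"fingers": 0},
    {"tx": 0,"ty": 0,"tz": -143,"wx": 0,"wy": 0,"wz": 20,"fingers": 0},
    {"tx": 0,"ty": 0,"tz": -143,"wx": 0,"wy": 0,"wz": 20,"fingers": 0}
  ],
  "newtons": 35
}}

```text
time: 0.43
ee_pos: [0.2558, 0.5436, 0.387]
tcp_rot: [1.217, 2.895, 0.011]
contact_force: [0.7, 0.8, 1.7]
width: 0.0711
finger_force: 0.0
```

```bash
python3 - <<'E'
from h import *
s=st(); rel(W(.085,.38),Rt(0),s); rel(W(.085,.219),Rt(0),s)
E
```

```text
t 0.43 p [0.2558 0.5436 0.387 ] j [1.05 0.12 1.23 0.   1.78 0.27] w 0.0711 f [0.7 0.8 1.7] 0.0
local x,y,z -0.2738 0.5484 0.387
shift mm [-655.3  -10.4    5.7] turn deg [ 1.000e-01 -5.000e-01  1.241e+02]
shift mm [-655.6  -11.5  166.7] turn deg [ 1.000e-01 -5.000e-01  1.241e+02]
```

{"method": "arm_command", "body": {
  "steps": [
    {"tx": -655,"ty": -10,"tz": 5,"wx": 0,"wy": 0,"wz": 124,"fingers": 0},
    {"tx": -655,"ty": -10,"tz": 5,"wx": 0,"wy": 0,"wz": 124,"fingers": 0},
    {"tx": -655,"ty": -10,"tz": 5,"wx": 0,"wy": 0,"wz": 124,"fingers": 0},
    {"tx": -655,"ty": -10,"tz": 5,"wx": 0,"wy": 0,"wz": 124,"fingers": 0},
    {"tx": -655,"ty": -10,"tz": 5,"wx": 0,"wy": 0,"wz": 124,"fingers": 0},
    {"tx": -655,"ty": -10,"tz": 5,"wx": 0,"wy": 0,"wz": 124,"fingers": 0},
    {"tx": -655,"ty": -10,"tz": 5,"wx": 0,"wy": 0,"wz": 124,"fingers": 0},
    {"tx": -655,"ty": -10,"tz": 5,"wx": 0,"wy": 0,"wz": 124,"fingers": 0},
    {"tx": -655,"ty": -10,"tz": 5,"wx": 0,"wy": 0,"wz": 124,"fingers": 0},
    {"tx": -655,"ty": -10,"tz": 5,"wx": 0,"wy": 0,"wz": 124,"fingers": 0},
    {"tx": -655,"ty": -10,"tz": 5,"wx": 0,"wy": 0,"wz": 124,"fingers": 0},
    {"tx": -655,"ty": -10,"tz": 5,"wx": 0,"wy": 0,"wz": 124,"fingers": 0},
    {"tx": -655,"ty": -10,"tz": 5,"wx": 0,"wy": 0,"wz": 124,"fingers": 0},
    {"tx": -655,"ty": -10,"tz": 5,"wx": 0,"wy": 0,"wz": 124,"fingers": 0},
    {"tx": -655,"ty": -10,"tz": 5,"wx": 0,"wy": 0,"wz": 124,"fingers": 0},
    {"tx": -655,"ty": -10,"tz": 5,"wx": 0,"wy": 0,"wz": 124,"fingers": 0},
    {"tx": -655,"ty": -10,"tz": 5,"wx": 0,"wy": 0,"wz": 124,"fingers": 0},
    {"tx": -655,"ty": -10,"tz": 5,"wx": 0,"wy": 0,"wz": 124,"fingers": 0},
    {"tx": -655,"ty": -10,"tz": 5,"wx": 0,"wy": 0,"wz": 124,"fingers": 0},
    {"tx": -655,"ty": -10,"tz": 5,"wx": 0,"wy": 0,"wz": 124,"fingers": 0}
  ],
  "newtons": 35
}}

```text
time: 2.1
ee_pos: [0.7098, 0.071, 0.3749]
tcp_rot: [-3.127, -0.298, 0.002]
contact_force: [-0.4, -0.5, -0.6]
width: 0.0008
finger_force: 0.0
```

```bash
python3 - <<'E'
from h import *
s=st(); rel(W(.085,.25),Rt(0),s); rel(W(.085,.219),Rt(0),s)
w=snap('wrist','w1.png')
E
```

```text
t 2.1 p [0.7098 0.071  0.3749] j [0.03 0.45 0.86 0.   1.83 1.41] w 0.0008 f [-0.4 -0.5 -0.6] 0.0
local x,y,z 0.0882 0.0022 0.3749
shift mm [ -3.1   2.2 124.9] turn deg [-0.   0.1  0.6]
shift mm [ -3.1   2.2 155.9] turn deg [-0.   0.1  0.6]
```

View pics/w1.png

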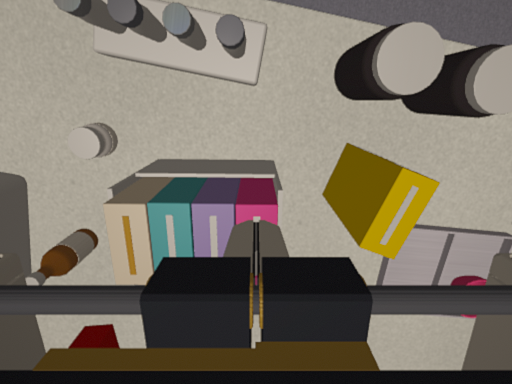

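Wrist view: pink's rear top edge runs from about (237,180) to (277,180), with the jaws in line at column 257. I'll check the position with these pixels.

```bash
python3 - <<'E'
from h import *
w=load('w1')
for p in onz(w,[(237,180),(277,180),(193,181)],.218): print(p, (p-PK)@a,(p-PK)@n)
E
```

```text
[0.70333614 0.09119639 0.218     ] 0.08546504467339769 0.02316996466386821
[0.71187628 0.04683884 0.218     ] 0.08592589865762595 -0.021999876302210373
[0.69277479 0.13984641 0.218     ] 0.08378412082621854 0.0729247667063486
```

{"method": "arm_command", "body": {
  "steps": [
    {"tx": -3,"ty": 2,"tz": 125,"wx": 0,"wy": 0,"wz": 0.5,"fingers": 0},
    {"tx": -3,"ty": 2,"tz": 125,"wx": 0,"wy": 0,"wz": 0.5,"fingers": 0},
    {"tx": -3,"ty": 2,"tz": 125,"wx": 0,"wy": 0,"wz": 0.5,"fingers": 0},
    {"tx": -3,"ty": 2,"tz": 125,"wx": 0,"wy": 0,"wz": 0.5,"fingers": 0}
  ],
  "newtons": 35
}}

```text
time: 2.48
ee_pos: [0.7012, 0.0689, 0.2377]
tcp_rot: [-3.127, -0.286, 0.029]
contact_force: [-1.1, -0.0, -4.8]
width: 0.0003
finger_force: 0.0
```

```bash
python3 - <<'E'
from h import *
s=st()
w=load('w1')
R=cv2.Rodrigues(w['rvec'])[0]; print('cam',-R.T@w['tvec'],'axis',R[2], w['cx'],w['cy'],w['fovy'])
print(proj(w,[W(.055,.218,.025),W(.055,.218,-.025),W(-.055,.218,.025),W(-.055,.218,-.025), [.7098,.071,.356]]).round())
c=snap('wrist','w2.png'); c=snap('top','t2.png'); s=st()
E
```

```text
t 2.48 p [0.7012 0.0689 0.2377] j [ 0.03  0.43  1.13 -0.    1.6   1.41] w 0.0003 f [-1.1 -0.  -4.8] 0.0
local x,y,z 0.0794 0.0017 0.2377
cam [0.79045869 0.08637063 0.52189401] axis [-0.28761756 -0.05519066 -0.95615382] 255.73057471089618 187.1477001558638 69.02167861369387
[[236. 205.]
 [279. 206.]
 [237. 286.]
 [276. 286.]
 [256. 233.]]
t 2.58 p [0.7057 0.069  0.2491] j [0.03 0.43 1.11 0.   1.6  1.41] w 0.0005 f [ 0.4 -0.5  1.3] 0.0
local x,y,z 0.0838 0.001 0.2491
```

View pics/w2.png

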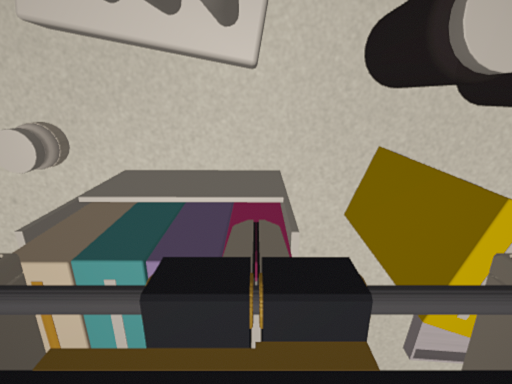

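The jaws are centred behind pink's rear face (columns 232-287, jaws at 257). Next I lower and pull it forward.

{"method": "arm_command", "body": {
  "steps": [
    {"tx": 0,"ty": 1,"tz": 15,"wx": 0,"wy": 0,"wz": 0,"fingers": 0},
    {"tx": 0,"ty": 1,"tz": 30,"wx": 0,"wy": 0,"wz": 0,"fingers": 0},
    {"tx": 0,"ty": 1,"tz": 30,"wx": 0,"wy": 0,"wz": 0,"fingers": 0},
    {"tx": -10,"ty": 1,"tz": 30,"wx": 0,"wy": 0,"wz": 0,"fingers": 0},
    {"tx": -18,"ty": 1,"tz": 30,"wx": 0,"wy": 0,"wz": 0,"fingers": 0},
    {"tx": -24,"ty": 1,"tz": 30,"wx": 0,"wy": 0,"wz": 0,"fingers": 0},
    {"tx": -30,"ty": 1,"tz": 30,"wx": 0,"wy": 0,"wz": 0,"fingers": 0},
    {"tx": -36,"ty": 1,"tz": 29,"wx": 0,"wy": 0,"wz": 0,"fingers": 0},
    {"tx": -42,"ty": 1,"tz": 28,"wx": 0,"wy": 0,"wz": 0,"fingers": 0},
    {"tx": -48,"ty": 1,"tz": 27,"wx": 0,"wy": 0,"wz": 0,"fingers": 0},
    {"tx": -54,"ty": 1,"tz": 26,"wx": 0,"wy": 0,"wz": 0,"fingers": 0},
    {"tx": -60,"ty": 1,"tz": 25,"wx": 0,"wy": 0,"wz": 0,"fingers": 0},
    {"tx": -66,"ty": 1,"tz": 24,"wx": 0,"wy": 0,"wz": 0,"fingers": 0},
    {"tx": -72,"ty": 1,"tz": 23,"wx": 0,"wy": 0,"wz": 0,"fingers": 0},
    {"tx": -78,"ty": 1,"tz": 22,"wx": 0,"wy": 0,"wz": 0,"fingers": 0},
    {"tx": -84,"ty": 1,"tz": 21,"wx": 0,"wy": 0,"wz": 0,"fingers": 0},
    {"tx": -90,"ty": 1,"tz": 20,"wx": 0,"wy": 0,"wz": 0,"fingers": 0}
  ],
  "newtons": 35
}}

```text
time: 4.0
ee_pos: [0.6182, 0.0514, 0.2306]
tcp_rot: [-3.129, -0.282, 0.001]
contact_force: [0.7, 0.3, 0.4]
width: 0.0008
finger_force: 0.2
```

```bash
python3 - <<'E'
from h import *
s=st()
a1=snap('scene','s3.png');b=snap('top','t3.png')
A=cv2.resize(a1['image'][100:220,265:385],(400,400),interpolation=cv2.INTER_CUBIC);B=cv2.resize(b['image'][80:200,160:280],(400,400),interpolation=cv2.INTER_CUBIC)
cv2.imwrite('pics/c3.png',np.hstack([A,B])[:,:,::-1])
E
```

```text
t 4.0 p [0.6182 0.0514 0.2306] j [0.   0.19 1.44 0.   1.52 1.39] w 0.0008 f [0.7 0.3 0.4] 0.18764964926049288
local x,y,z -0.0054 -0.0007 0.2306
```

View pics/c3.png

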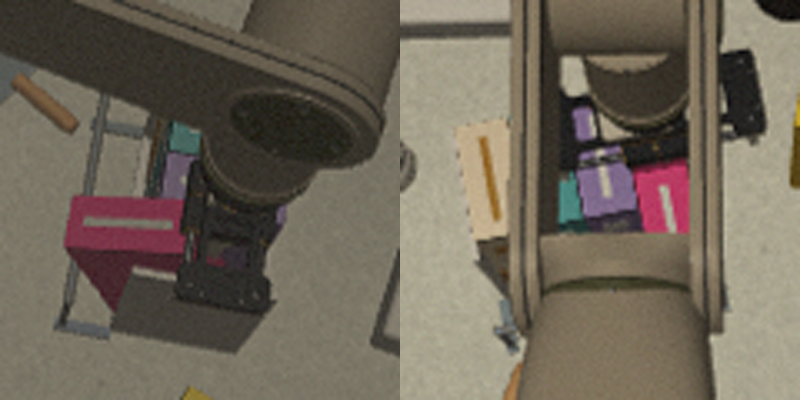

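Pink is tilting forward (left view, top at (125,222)) and the lilac and teal are undisturbed. I'll continue past balance and then back off.

{"method": "arm_command", "body": {
  "steps": [
    {"tx": -6,"ty": 0,"tz": 0,"wx": 0,"wy": 0,"wz": 0,"fingers": 0},
    {"tx": -12,"ty": 0,"tz": -1,"wx": 0,"wy": 0,"wz": 0,"fingers": 0},
    {"tx": -17,"ty": 0,"tz": -2,"wx": 0,"wy": 0,"wz": 0,"fingers": 0},
    {"tx": -22,"ty": 0,"tz": -3,"wx": 0,"wy": 0,"wz": 0,"fingers": 0},
    {"tx": -27,"ty": 0,"tz": -4,"wx": 0,"wy": 0,"wz": 0,"fingers": 0},
    {"tx": -32,"ty": 0,"tz": -5,"wx": 0,"wy": 0,"wz": 0,"fingers": 0},
    {"tx": -37,"ty": 0,"tz": -5,"wx": 0,"wy": 0,"wz": 0,"fingers": 0},
    {"tx": -42,"ty": 0,"tz": -5,"wx": 0,"wy": 0,"wz": 0,"fingers": 0},
    {"tx": -46,"ty": 0,"tz": -5,"wx": 0,"wy": 0,"wz": 0,"fingers": 0},
    {"tx": -46,"ty": 0,"tz": -5,"wx": 0,"wy": 0,"wz": 0,"fingers": 0}
  ],
  "newtons": 35
}}

```text
time: 4.93
ee_pos: [0.573, 0.0432, 0.2357]
tcp_rot: [-3.129, -0.282, 0.0]
contact_force: [-0.7, -0.0, -0.3]
width: 0.0007
finger_force: 0.0
```

```bash
python3 - <<'E'
from h import *
s=st()
a1=snap('scene','s4.png')
A=cv2.resize(a1['image'][100:220,265:385],(500,500),interpolation=cv2.INTER_CUBIC)
cv2.imwrite('pics/c4.png',A[:,:,::-1])
E
```

```text
t 4.93 p [0.573  0.0432 0.2357] j [-0.01  0.06  1.56 -0.    1.52  1.38] w 0.0007 f [-0.7 -0.  -0.3] 0.0
local x,y,z -0.0513 -0.0008 0.2357
```

View pics/c4.png

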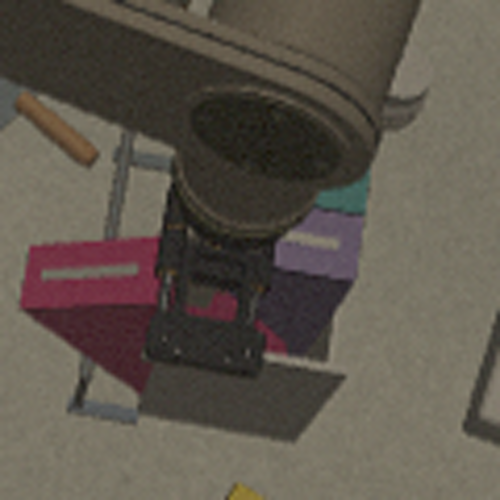

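Pink now leans far out: front top corners at (32,247) and (22,308), with zero finger force. I'll fit the tilt and plan the grasp.

```bash
python3 - <<'E'
from h import *
c=load('s4'); uv=(np.array([(32,247),(22,308)])+.5)/(500/120)-.5+[265,100]
for px in (-.055,-.058,-.061):
  for th in (.55,.6,.65): 
    q=[W(px-.21*np.sin(th),.008+.21*np.cos(th),y) for y in(.025,-.025)]; print(px,th,(proj(c,q)-uv).round(1).tolist())
th=.6;px=-.058
def G(h,d=.055): return W(px+d*np.cos(th)-h*np.sin(th),.008+d*np.sin(th)+h*np.cos(th))
s=st(); R=Rt(th)
for name,p,RR in (('up',W(-.04,.40),Rt(0)),('pre',G(.30),R),('grasp',G(.165),R)): print(name,p.round(3));rel(p,RR,s)
E
```

```text
-0.055 0.55 [[1.6, -0.9], [1.0, -0.0]]
-0.055 0.6 [[-1.4, -0.7], [-2.0, 0.1]]
-0.055 0.65 [[-4.2, -0.4], [-4.9, 0.2]]
-0.058 0.55 [[0.6, -1.0], [0.0, -0.2]]
-0.058 0.6 [[-2.4, -0.9], [-3.0, -0.1]]
-0.058 0.65 [[-5.2, -0.6], [-5.9, 0.0]]
-0.061 0.55 [[-0.4, -1.2], [-1.0, -0.4]]
-0.061 0.6 [[-3.4, -1.0], [-4.0, -0.3]]
-0.061 0.65 [[-6.2, -0.8], [-6.8, -0.1]]
t 4.98 p [0.5734 0.0432 0.2357] j [-0.01  0.06  1.56  0.    1.52  1.38] w 0.0004 f [-0.8  0.3  0. ] 0.0
local x,y,z -0.051 -0.0008 0.2357
up [0.584 0.046 0.4  ]
shift mm [  11.    -0.8 -164.3] turn deg [-0. -0. -0.]
pre [0.444 0.021 0.287]
shift mm [-131.    -0.7  -51. ] turn deg [ 0.  34.4 -0. ]
grasp [0.519 0.034 0.175]
shift mm [-54.8  -0.8  60.5] turn deg [ 0.  34.4 -0. ]
```

{"method": "arm_command", "body": {
  "steps": [
    {"tx": 15,"ty": 0,"tz": -40,"wx": 0,"wy": 0,"wz": 0,"fingers": 0},
    {"tx": 15,"ty": 0,"tz": -80,"wx": 0,"wy": 0,"wz": 0,"fingers": 0},
    {"tx": 0,"ty": 0,"tz": -115,"wx": 0,"wy": 0,"wz": 0,"fingers": 30},
    {"tx": -30,"ty": 0,"tz": -115,"wx": 0,"wy": 7,"wz": 0,"fingers": 60},
    {"tx": -60,"ty": 0,"tz": -105,"wx": 0,"wy": 14,"wz": 0,"fingers": 100},
    {"tx": -90,"ty": 0,"tz": -90,"wx": 0,"wy": 21,"wz": 0,"fingers": 100},
    {"tx": -115,"ty": 0,"tz": -70,"wx": 0,"wy": 28,"wz": 0,"fingers": 100},
    {"tx": -131,"ty": 0,"tz": -52,"wx": 0,"wy": 33,"wz": 0,"fingers": 100},
    {"tx": -131,"ty": 0,"tz": -52,"wx": 0,"wy": 33,"wz": 0,"fingers": 100},
    {"tx": -131,"ty": 0,"tz": -52,"wx": 0,"wy": 33,"wz": 0,"fingers": 100},
    {"tx": -131,"ty": 0,"tz": -52,"wx": 0,"wy": 33,"wz": 0,"fingers": 100}
  ],
  "newtons": 35
}}

```text
time: 5.9
ee_pos: [0.457, 0.0189, 0.2754]
tcp_rot: [-2.956, -0.263, -0.83]
contact_force: [-3.1, -0.8, -4.7]
width: 0.0557
finger_force: 0.0
```

```bash
python3 - <<'E'
from h import *
s=st(); c=snap('wrist','w5.png'); snap('scene','s5.png'); b=snap('top','t5.png')
th=.57;px=-.058
def G(h,d=.055,y=0): return W(px+d*np.cos(th)-h*np.sin(th),.008+d*np.sin(th)+h*np.cos(th),y)
print('pred top corners wrist',proj(c,[G(.21,d,y) for d in(0,.11) for y in(.025,-.025)]).round().tolist())
print('top',proj(b,[G(.21,d,y) for d in(0,.11) for y in(.025,-.025)]).round().tolist())
rel(G(.165),Rt(th),s)
E
```

```text
t 5.9 p [0.457  0.0189 0.2754] j [-0.25 -0.89  2.29  0.24  1.24  1.12] w 0.0557 f [-3.1 -0.8 -4.7] 0.0
local x,y,z -0.1699 -0.0038 0.2754
pred top corners wrist [[225.0, 253.0], [280.0, 253.0], [219.0, 130.0], [283.0, 129.0]]
top [[239.0, 181.0], [255.0, 178.0], [232.0, 147.0], [249.0, 144.0]]
shift mm [  7.4  -2.6 120.4] turn deg [-0.6  1.2 -0.3]
```

View pics/w5.png

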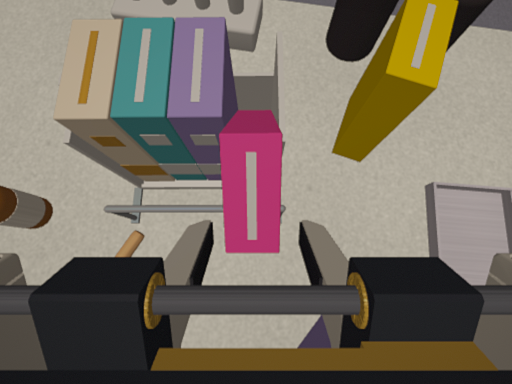

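Wrist view: pink's top has corners (222,133), (282,133), (280,252), (225,252), within 3 px of the prediction. It sits between the open fingers. Next I approach along the carton.

{"method": "arm_command", "body": {
  "steps": [
    {"tx": 3,"ty": -2,"tz": 0,"wx": 0,"wy": 0,"wz": 0,"fingers": 100},
    {"tx": 7,"ty": -3,"tz": 10,"wx": -0.5,"wy": 1,"wz": 0,"fingers": 100},
    {"tx": 7,"ty": -3,"tz": 20,"wx": -0.5,"wy": 1,"wz": 0,"fingers": 100},
    {"tx": 7,"ty": -3,"tz": 30,"wx": -0.5,"wy": 1,"wz": 0,"fingers": 100},
    {"tx": 7,"ty": -3,"tz": 40,"wx": -0.5,"wy": 1,"wz": 0,"fingers": 100},
    {"tx": 7,"ty": -3,"tz": 50,"wx": -0.5,"wy": 1,"wz": 0,"fingers": 100},
    {"tx": 7,"ty": -3,"tz": 50,"wx": -0.5,"wy": 1,"wz": 0,"fingers": 100},
    {"tx": 7,"ty": -3,"tz": 50,"wx": -0.5,"wy": 1,"wz": 0,"fingers": 100}
  ],
  "newtons": 35
}}

```text
time: 6.72
ee_pos: [0.4925, 0.0284, 0.2528]
tcp_rot: [-2.954, -0.266, -0.886]
contact_force: [0.3, -0.3, 1.0]
width: 0.093
finger_force: 0.0
```

```bash
python3 - <<'E'
from h import *
s=st()
th=.57;px=-.058
def G(h,d=.055,y=0): return W(px+d*np.cos(th)-h*np.sin(th),.008+d*np.sin(th)+h*np.cos(th),y)
rel(G(.165),Rt(th),s)
E
```

```text
t 6.72 p [0.4925 0.0284 0.2528] j [-0.19 -0.79  2.3   0.22  1.09  1.15] w 0.093 f [ 0.3 -0.3  1. ] 0.0
local x,y,z -0.1332 -0.0009 0.2528
shift mm [-14.9  -1.3  81.5] turn deg [ 0.3 -0.7  0.1]
```

{"method": "arm_command", "body": {
  "steps": [
    {"tx": -8,"ty": -1,"tz": 4,"wx": 0,"wy": -0.7,"wz": 0,"fingers": 100},
    {"tx": -15,"ty": -1,"tz": 10,"wx": 0,"wy": -0.7,"wz": 0,"fingers": 100},
    {"tx": -15,"ty": -1,"tz": 25,"wx": 0,"wy": -0.7,"wz": 0,"fingers": 100},
    {"tx": -15,"ty": -1,"tz": 40,"wx": 0,"wy": -0.7,"wz": 0,"fingers": 100},
    {"tx": -15,"ty": -1,"tz": 55,"wx": 0,"wy": -0.7,"wz": 0,"fingers": 100},
    {"tx": -15,"ty": -1,"tz": 70,"wx": 0,"wy": -0.7,"wz": 0,"fingers": 100},
    {"tx": -15,"ty": -1,"tz": 81,"wx": 0,"wy": -0.7,"wz": 0,"fingers": 100},
    {"tx": -15,"ty": -1,"tz": 81,"wx": 0,"wy": -0.7,"wz": 0,"fingers": 100},
    {"tx": -15,"ty": -1,"tz": 81,"wx": 0,"wy": -0.7,"wz": 0,"fingers": 100}
  ],
  "newtons": 35
}}

```text
time: 7.47
ee_pos: [0.5222, 0.0342, 0.1735]
tcp_rot: [-2.961, -0.265, -0.862]
contact_force: [-0.4, -0.1, -0.9]
width: 0.0928
finger_force: 0.0
```

```bash
python3 - <<'E'
from h import *
s=st()
th=.57;px=-.058
def G(h,d=.055,y=0): return W(px+d*np.cos(th)-h*np.sin(th),.008+d*np.sin(th)+h*np.cos(th),y)
rel(G(.165),Rt(th),s)
E
```

```text
t 7.47 p [0.5222 0.0342 0.1735] j [-0.15 -0.6   2.33  0.22  0.88  1.15] w 0.0928 f [-0.4 -0.1 -0.9] 0.0
local x,y,z -0.1029 -0.0005 0.1735
shift mm [ 3.5 -0.5 -1.4] turn deg [ 0.3  0.2 -0. ]
```

{"method": "arm_command", "body": {
  "steps": [
    {"tx": 2,"ty": 0,"tz": 0,"wx": 0,"wy": 0,"wz": 0,"fingers": 40},
    {"tx": 2,"ty": 0,"tz": 0,"wx": 0,"wy": 0,"wz": 0,"fingers": 40},
    {"tx": 2,"ty": 0,"tz": 0,"wx": 0,"wy": 0,"wz": 0,"fingers": 40},
    {"tx": 2,"ty": 0,"tz": 0,"wx": 0,"wy": 0,"wz": 0,"fingers": 40},
    {"tx": 2,"ty": 0,"tz": 0,"wx": 0,"wy": 0,"wz": 0,"fingers": 40},
    {"tx": 2,"ty": 0,"tz": 0,"wx": 0,"wy": 0,"wz": 0,"fingers": 40},
    {"tx": 2,"ty": 0,"tz": 0,"wx": 0,"wy": 0,"wz": 0,"fingers": 40},
    {"tx": 2,"ty": 0,"tz": 0,"wx": 0,"wy": 0,"wz": 0,"fingers": 40},
    {"tx": 2,"ty": 0,"tz": 0,"wx": 0,"wy": 0,"wz": 0,"fingers": 40}
  ],
  "newtons": 35
}}

```text
time: 8.22
ee_pos: [0.5245, 0.0346, 0.1753]
tcp_rot: [-2.961, -0.265, -0.865]
contact_force: [-1.1, 1.5, 1.1]
width: 0.05
finger_force: 34.9
```

```bash
python3 - <<'E'
from h import *
s=st()
p=s['ee_pos']; R=Ro.from_rotvec(s['tcp_rot']).as_matrix()
rel(p+[0,0,.1],R,s); rel(p+[0,0,.15],R,s)
E
```

```text
t 8.22 p [0.5245 0.0346 0.1753] j [-0.15 -0.59  2.32  0.22  0.88  1.15] w 0.05 f [-1.1  1.5  1.1] 34.90271866321564
local x,y,z -0.1006 -0.0005 0.1753
shift mm [ 53.8   0.4 -84.3] turn deg [0. 0. 0.]
shift mm [  80.7    0.6 -126.5] turn deg [0. 0. 0.]
```

{"method": "arm_command", "body": {
  "steps": [
    {"tx": 5,"ty": 0,"tz": -8,"wx": 0,"wy": 0,"wz": 0,"fingers": 40},
    {"tx": 11,"ty": 0,"tz": -17,"wx": 0,"wy": 0,"wz": 0,"fingers": 40},
    {"tx": 18,"ty": 0,"tz": -28,"wx": 0,"wy": 0,"wz": 0,"fingers": 40},
    {"tx": 26,"ty": 0,"tz": -40,"wx": 0,"wy": 0,"wz": 0,"fingers": 40},
    {"tx": 34,"ty": 0,"tz": -53,"wx": 0,"wy": 0,"wz": 0,"fingers": 40},
    {"tx": 42,"ty": 0,"tz": -66,"wx": 0,"wy": 0,"wz": 0,"fingers": 40},
    {"tx": 50,"ty": 0,"tz": -78,"wx": 0,"wy": 0,"wz": 0,"fingers": 40},
    {"tx": 54,"ty": 0,"tz": -84,"wx": 0,"wy": 0,"wz": 0,"fingers": 40},
    {"tx": 54,"ty": 0,"tz": -84,"wx": 0,"wy": 0,"wz": 0,"fingers": 40}
  ],
  "newtons": 40
}}

```text
time: 8.97
ee_pos: [0.5255, 0.0351, 0.2782]
tcp_rot: [-2.96, -0.265, -0.87]
contact_force: [0.3, 2.2, -0.8]
width: 0.05
finger_force: 40.0
```

```bash
python3 - <<'E'
from h import *
s=st()
p=s['ee_pos']; R=Ro.from_rotvec(s['tcp_rot']).as_matrix()
rel(p+[0,0,.15],R,s);rel(p+[0,0,.15],Rt(0),s)
c=snap('wrist','w6.png'); snap('scene','s6.png'); 
b=snap('top','t6.png')
A=cv2.resize(load('s6')['image'][60:260,200:400],(400,400),interpolation=cv2.INTER_CUBIC);B=cv2.resize(c['image'],(400,300))
cv2.imwrite('pics/c6.png',np.hstack([A,np.vstack([B,np.zeros((100,400,3),np.uint8)])])[:,:,::-1])
E
```

```text
t 8.97 p [0.5255 0.0351 0.2782] j [-0.15 -0.66  2.17  0.19  1.09  1.2 ] w 0.05 f [ 0.3  2.2 -0.8] 39.954498410224915
local x,y,z -0.0995 -0.0002 0.2782
shift mm [  81.1    0.7 -126.2] turn deg [0. 0. 0.]
shift mm [  81.1    0.7 -126.2] turn deg [  0.3 -32.7  -0.1]
```

View pics/c6.png

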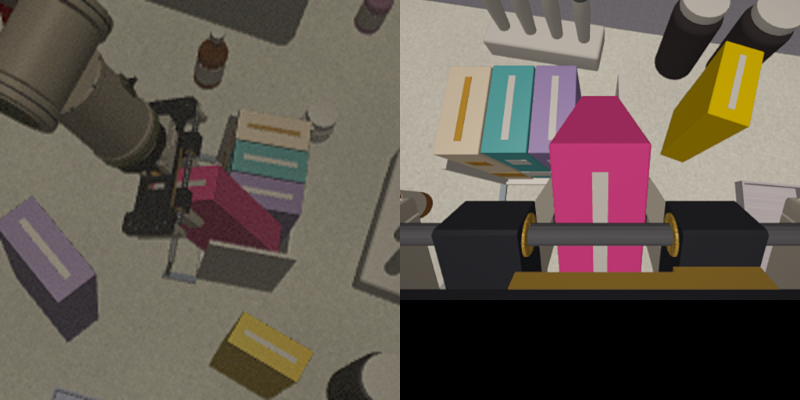

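The scene shows pink gripped and hanging clear, about 100 mm up, with the neighbours standing. That was the tenth picture viewed, so checks from here are numeric only. I'll work out the carry and the clearance to the loose lilac and the yellow carton.

```bash
python3 - <<'E'
from h import *
t=load('t1')
for z in(.2,.27): print('lilac',onz(t,[(300,181),(314,187),(289,237),(271,232)],z)[:,:2].round(3).tolist())
for z in (0,.2): print('yellow',onz(t,[(278,136),(293,137),(298,86),(283,84)],z)[:,:2].round(3).tolist())
s=st(); p=s['ee_pos']; ty=.0865
bay=np.array([.521,-.357,0])+.059*np.array([-np.sin(ty),np.cos(ty),0]); print('bay',bay)
rel(p+[0,0,.15],Rt(0),s)
rel(np.array([bay[0],bay[1],.43]),Rt(0,ty),s)
E
```

```text
lilac [[0.444, -0.138], [0.425, -0.179], [0.276, -0.101], [0.291, -0.048]]
lilac [[0.432, -0.132], [0.414, -0.171], [0.273, -0.097], [0.287, -0.047]]
yellow [[0.641, -0.081], [0.636, -0.134], [0.825, -0.156], [0.834, -0.103]]
yellow [[0.585, -0.074], [0.581, -0.12], [0.744, -0.14], [0.752, -0.093]]
t 9.12 p [0.5248 0.035  0.2748] j [-0.15 -0.66  2.18  0.19  1.08  1.2 ] w 0.0498 f [ 0.4  1.2 -2.6] 39.95285153388977
local x,y,z -0.1003 -0.0001 0.2748
bay [ 0.51590286 -0.29822059  0.        ]
shift mm [  80.7    0.6 -126.5] turn deg [  0.3 -32.5  -0.1]
shift mm [  25.9  327.1 -166. ] turn deg [ -1.2 -32.5   5.1]
```

{"method": "arm_command", "body": {
  "steps": [
    {"tx": 10,"ty": 0,"tz": -16,"wx": 0,"wy": 0,"wz": 0,"fingers": 40},
    {"tx": 20,"ty": 0,"tz": -32,"wx": 0,"wy": 0,"wz": 0,"fingers": 40},
    {"tx": 30,"ty": 0,"tz": -47,"wx": 0,"wy": 0,"wz": 0,"fingers": 40},
    {"tx": 40,"ty": 0,"tz": -63,"wx": 0,"wy": 0,"wz": 0,"fingers": 40},
    {"tx": 50,"ty": 0,"tz": -79,"wx": 0,"wy": 0,"wz": 0,"fingers": 40},
    {"tx": 60,"ty": 0,"tz": -95,"wx": 0,"wy": 0,"wz": 0,"fingers": 40},
    {"tx": 70,"ty": 0,"tz": -110,"wx": 0,"wy": 0,"wz": 0,"fingers": 40},
    {"tx": 81,"ty": 0,"tz": -126,"wx": 0,"wy": 0,"wz": 0,"fingers": 40},
    {"tx": 81,"ty": 0,"tz": -126,"wx": 0,"wy": 0,"wz": 0,"fingers": 40},
    {"tx": 81,"ty": 0,"tz": -126,"wx": 0,"wy": -4,"wz": 0,"fingers": 40},
    {"tx": 81,"ty": 0,"tz": -126,"wx": 0,"wy": -9,"wz": 0,"fingers": 40},
    {"tx": 81,"ty": 0,"tz": -126,"wx": 0,"wy": -14,"wz": 0,"fingers": 40},
    {"tx": 81,"ty": 0,"tz": -126,"wx": 0,"wy": -19,"wz": 0,"fingers": 40},
    {"tx": 81,"ty": 0,"tz": -126,"wx": 0,"wy": -24,"wz": 0,"fingers": 40},
    {"tx": 81,"ty": 0,"tz": -126,"wx": 0,"wy": -29,"wz": 0,"fingers": 40},
    {"tx": 81,"ty": 0,"tz": -126,"wx": 0,"wy": -32,"wz": 0,"fingers": 40},
    {"tx": 81,"ty": 0,"tz": -126,"wx": 0,"wy": -32.7,"wz": 0,"fingers": 40},
    {"tx": 81,"ty": 0,"tz": -126,"wx": 0,"wy": -32.7,"wz": 0,"fingers": 40}
  ],
  "newtons": 40
}}

```text
time: 10.62
ee_pos: [0.5257, 0.0357, 0.4224]
tcp_rot: [3.125, 0.278, -0.009]
contact_force: [1.4, 0.3, -2.6]
width: 0.0498
finger_force: 40.0
```

```bash
python3 - <<'E'
from h import *
s=st(); ty=.0865
bay=np.array([.521,-.357,0])+.059*np.array([-np.sin(ty),np.cos(ty),0])
rel(np.array([bay[0],bay[1],.43]),Rt(0,ty),s); rel(s['ee_pos'],Rt(0),s)
E
```

```text
t 10.62 p [0.5257 0.0357 0.4224] j [-0.03 -0.06  1.35 -0.    1.86  1.37] w 0.0498 f [ 1.4  0.3 -2.6] 39.9789172410965
local x,y,z -0.0993 0.0003 0.4224
shift mm [-68.6 327.   -6. ] turn deg [0.2 0.3 5.2]
shift mm [0. 0. 0.] turn deg [ 0.2  0.3 -0.2]
```

{"method": "arm_command", "body": {
  "steps": [
    {"tx": -3,"ty": 12,"tz": -5,"wx": 0,"wy": 0,"wz": 0,"fingers": 40},
    {"tx": -7,"ty": 34,"tz": -6,"wx": 0,"wy": 0,"wz": 0,"fingers": 40},
    {"tx": -12,"ty": 58,"tz": -6,"wx": 0,"wy": 0,"wz": 1,"fingers": 40},
    {"tx": -17,"ty": 83,"tz": -6,"wx": 0,"wy": 0,"wz": 1,"fingers": 40},
    {"tx": -22,"ty": 108,"tz": -6,"wx": 0,"wy": 0,"wz": 2,"fingers": 40},
    {"tx": -28,"ty": 133,"tz": -6,"wx": 0,"wy": 0,"wz": 2,"fingers": 40},
    {"tx": -33,"ty": 158,"tz": -6,"wx": 0,"wy": 0,"wz": 3,"fingers": 40},
    {"tx": -38,"ty": 183,"tz": -6,"wx": 0,"wy": 0,"wz": 3,"fingers": 40},
    {"tx": -43,"ty": 208,"tz": -6,"wx": 0,"wy": 0,"wz": 4,"fingers": 40},
    {"tx": -49,"ty": 233,"tz": -6,"wx": 0,"wy": 0,"wz": 4,"fingers": 40},
    {"tx": -54,"ty": 258,"tz": -6,"wx": 0,"wy": 0,"wz": 5,"fingers": 40},
    {"tx": -59,"ty": 283,"tz": -6,"wx": 0,"wy": 0,"wz": 5,"fingers": 40},
    {"tx": -64,"ty": 305,"tz": -6,"wx": 0,"wy": 0,"wz": 5,"fingers": 40},
    {"tx": -67,"ty": 320,"tz": -6,"wx": 0,"wy": 0,"wz": 5,"fingers": 40},
    {"tx": -68,"ty": 327,"tz": -6,"wx": 0,"wy": 0,"wz": 5,"fingers": 40},
    {"tx": -68,"ty": 327,"tz": -6,"wx": 0,"wy": 0,"wz": 5,"fingers": 40},
    {"tx": -68,"ty": 327,"tz": -6,"wx": 0,"wy": 0,"wz": 5,"fingers": 40}
  ],
  "newtons": 40
}}

```text
time: 12.03
ee_pos: [0.5158, -0.2978, 0.4328]
tcp_rot: [3.134, 0.14, -0.002]
contact_force: [-0.9, 0.2, -2.1]
width: 0.0497
finger_force: 40.0
```

```bash
python3 - <<'E'
from h import *
s=st(); ty=.0865
bay=np.array([.521,-.357,0])+.059*np.array([-np.sin(ty),np.cos(ty),0])
rel(np.array([bay[0],bay[1],.169]),Rt(0,ty),s)
# pink in hand: fit tilt & height via silhouette corners in scene/top/wrist
from scipy.optimize import least_squares
p=s['ee_pos']; aa=np.array([np.cos(ty),np.sin(ty),0]); nn=np.array([-aa[1],aa[0],0])
for nm in('scene','top','wrist'):
    c=snap(nm,nm+'7.png'); im=c['image'].astype(int); r,g,b=im[...,0],im[...,1],im[...,2]
    m=((r>1.6*g+15)&(b>g+5)&(r>b*1.2)).astype(np.uint8)
    k,l,st_,ce=cv2.connectedComponentsWithStats(m)
    for i in np.argsort(-st_[1:,4])[:3]+1: print(nm,st_[i],ce[i].round(1))
    # predicted corners for d offset 0
    P=[p+aa*x+nn*y+Z*z for z in(.045,-.165) for x in(-.055,.055) for y in(.025,-.025)]
    print(proj(c,P).round().tolist())
E
```

```text
t 12.03 p [ 0.5158 -0.2978  0.4328] j [-0.61  0.13  1.14 -0.    1.87  0.87] w 0.0497 f [-0.9  0.2 -2.1] 39.97899770736694
local x,y,z -0.1687 -0.326 0.4328
shift mm [  0.5  -0.7 263.8] turn deg [0.2 0.1 0.2]
scene [217 307  30  25 533] [230.7 319.3]
scene [262 261  15  24 147] [269.1 274. ]
scene [221 261   6   9   9] [223.6 265. ]
[[227.0, 244.0], [219.0, 268.0], [278.0, 259.0], [272.0, 284.0], [232.0, 257.0], [226.0, 276.0], [273.0, 269.0], [268.0, 289.0]]
top [ 349  139   43   43 1024] [370.7 157.3]
top [378 134   9   3  21] [381.8 135. ]
top [370 136   4   2   8] [371.5 136.5]
[[368.0, 154.0], [389.0, 152.0], [361.0, 110.0], [382.0, 108.0], [351.0, 171.0], [368.0, 169.0], [346.0, 134.0], [363.0, 132.0]]
wrist [  191   124   151   162 17776] [260.7 204.1]
wrist [ 265  314   46   34 1506] [287.  330.4]
wrist [ 202  314   45   34 1500] [224.4 330.3]
[[206.0, 393.0], [307.0, 393.0], [192.0, 178.0], [324.0, 178.0], [235.0, 220.0], [276.0, 220.0], [233.0, 128.0], [279.0, 128.0]]
```

{"method": "arm_command", "body": {
  "steps": [
    {"tx": 0,"ty": 0,"tz": 10,"wx": 0,"wy": 0,"wz": 0,"fingers": 40},
    {"tx": 0,"ty": 0,"tz": 28,"wx": 0,"wy": 0,"wz": 0,"fingers": 40},
    {"tx": 0,"ty": 0,"tz": 48,"wx": 0,"wy": 0,"wz": 0,"fingers": 40},
    {"tx": 0,"ty": 0,"tz": 68,"wx": 0,"wy": 0,"wz": 0,"fingers": 40},
    {"tx": 0,"ty": 0,"tz": 88,"wx": 0,"wy": 0,"wz": 0,"fingers": 40},
    {"tx": 0,"ty": 0,"tz": 108,"wx": 0,"wy": 0,"wz": 0,"fingers": 40},
    {"tx": 0,"ty": 0,"tz": 128,"wx": 0,"wy": 0,"wz": 0,"fingers": 40},
    {"tx": 0,"ty": 0,"tz": 148,"wx": 0,"wy": 0,"wz": 0,"fingers": 40},
    {"tx": 0,"ty": 0,"tz": 168,"wx": 0,"wy": 0,"wz": 0,"fingers": 40},
    {"tx": 0,"ty": 0,"tz": 188,"wx": 0,"wy": 0,"wz": 0,"fingers": 40},
    {"tx": 0,"ty": 0,"tz": 206,"wx": 0,"wy": 0,"wz": 0,"fingers": 40},
    {"tx": 0,"ty": 0,"tz": 222,"wx": 0,"wy": 0,"wz": 0,"fingers": 40},
    {"tx": 0,"ty": 0,"tz": 234,"wx": 0,"wy": 0,"wz": 0,"fingers": 40},
    {"tx": 0,"ty": 0,"tz": 242,"wx": 0,"wy": 0,"wz": 0,"fingers": 40},
    {"tx": 0,"ty": 0,"tz": 246,"wx": 0,"wy": 0,"wz": 0,"fingers": 40},
    {"tx": 0,"ty": 0,"tz": 246,"wx": 0,"wy": 0,"wz": 0,"fingers": 40},
    {"tx": 0,"ty": 0,"tz": 246,"wx": 0,"wy": 0,"wz": 0,"fingers": 40}
  ],
  "newtons": 40
}}

```text
time: 13.6
ee_pos: [0.5158, -0.2995, 0.1873]
tcp_rot: [3.133, 0.141, -0.002]
contact_force: [-0.1, -0.8, -1.5]
width: 0.0499
finger_force: 40.0
```

```bash
python3 - <<'E'
from h import *
s=st(); ty=.0865
bay=np.array([.521,-.357,0])+.059*np.array([-np.sin(ty),np.cos(ty),0])
rel(np.array([bay[0],bay[1],.169]),Rt(0,ty),s)
E
```

```text
t 13.6 p [ 0.5158 -0.2995  0.1873] j [-0.61  0.15  1.56 -0.    1.43  0.87] w 0.0499 f [-0.1 -0.8 -1.5] 39.97887432575226
local x,y,z -0.169 -0.3276 0.1873
shift mm [ 0.3 -1.3 18.3] turn deg [0.3 0.1 0.2]
```

{"method": "arm_command", "body": {
  "steps": [
    {"tx": 0,"ty": -1,"tz": 3,"wx": 0,"wy": 0,"wz": 0,"fingers": 40},
    {"tx": 0,"ty": -1,"tz": 6,"wx": 0,"wy": 0,"wz": 0,"fingers": 40},
    {"tx": 0,"ty": -1,"tz": 9,"wx": 0,"wy": 0,"wz": 0,"fingers": 40},
    {"tx": 0,"ty": -1,"tz": 11,"wx": 0,"wy": 0,"wz": 0,"fingers": 40},
    {"tx": 0,"ty": -1,"tz": 13,"wx": 0,"wy": 0,"wz": 0,"fingers": 40},
    {"tx": 0,"ty": -1,"tz": 14,"wx": 0,"wy": 0,"wz": 0,"fingers": 40},
    {"tx": 0,"ty": -1,"tz": 14,"wx": 0,"wy": 0,"wz": 0,"fingers": 40}
  ],
  "newtons": 40
}}

```text
time: 14.18
ee_pos: [0.5151, -0.2983, 0.1721]
tcp_rot: [3.134, 0.141, -0.004]
contact_force: [0.2, -0.5, -2.7]
width: 0.0499
finger_force: 40.0
```

{"method": "arm_command", "body": {
  "steps": [
    {"tx": 0,"ty": 0,"tz": 1,"wx": 0,"wy": 0,"wz": 0,"fingers": 40},
    {"tx": 0,"ty": 0,"tz": 2,"wx": 0,"wy": 0,"wz": 0,"fingers": 40},
    {"tx": 0,"ty": 0,"tz": 3,"wx": 0,"wy": 0,"wz": 0,"fingers": 40},
    {"tx": 0,"ty": 0,"tz": 3,"wx": 0,"wy": 0,"wz": 0,"fingers": 40}
  ],
  "newtons": 40
}}

```text
time: 14.52
ee_pos: [0.5158, -0.2985, 0.171]
tcp_rot: [3.133, 0.141, -0.001]
contact_force: [-0.5, 1.0, 6.1]
width: 0.0499
finger_force: 40.0
```

The force changed sign (+6 N), so the carton is on the floor. I'll ease the grip so it settles flat, then open.

{"method": "arm_command", "body": {
  "steps": [
    {"tx": 0,"ty": 0,"tz": 0,"wx": 0,"wy": 0,"wz": 0,"fingers": 40},
    {"tx": 0,"ty": 0,"tz": 0,"wx": 0,"wy": 0,"wz": 0,"fingers": 40},
    {"tx": 0,"ty": 0,"tz": 1,"wx": 0,"wy": 0,"wz": 0,"fingers": 40},
    {"tx": 0,"ty": 0,"tz": 1,"wx": 0,"wy": 0,"wz": 0,"fingers": 40}
  ],
  "newtons": 4
}}

```text
time: 14.85
ee_pos: [0.5163, -0.2988, 0.1698]
tcp_rot: [3.132, 0.141, 0.001]
contact_force: [1.8, 0.7, 5.1]
width: 0.0503
finger_force: 4.0
```

{"method": "arm_command", "body": {
  "steps": [
    {"tx": 0,"ty": 0,"tz": 0,"wx": 0,"wy": 0,"wz": 0,"fingers": 58},
    {"tx": 0,"ty": 0,"tz": 0,"wx": 0,"wy": 0,"wz": 0,"fingers": 65},
    {"tx": 0,"ty": 0,"tz": 0,"wx": 0,"wy": 0,"wz": 0,"fingers": 75},
    {"tx": 0,"ty": 0,"tz": 0,"wx": 0,"wy": 0,"wz": 0,"fingers": 90},
    {"tx": 0,"ty": 0,"tz": 0,"wx": 0,"wy": 0,"wz": 0,"fingers": 90},
    {"tx": 0,"ty": 0,"tz": 0,"wx": 0,"wy": 0,"wz": 0,"fingers": 90},
    {"tx": 0,"ty": 0,"tz": 0,"wx": 0,"wy": 0,"wz": 0,"fingers": 90}
  ],
  "newtons": 4
}}

```text
time: 15.43
ee_pos: [0.5152, -0.2984, 0.1684]
tcp_rot: [3.134, 0.141, -0.004]
contact_force: [0.2, 0.7, 0.1]
width: 0.0833
finger_force: 0.0
```

```bash
python3 - <<'E'
from h import *
s=st()
E
```

```text
t 15.43 p [ 0.5152 -0.2984  0.1684] j [-0.61  0.16  1.58 -0.01  1.4   0.87] w 0.0833 f [0.2 0.7 0.1] 0.0
local x,y,z -0.1694 -0.3265 0.1684
```

Released. Next I retreat straight up and check numerically.

{"method": "arm_command", "body": {
  "steps": [
    {"tx": 0,"ty": 0,"tz": -10,"wx": 0,"wy": 0,"wz": 0,"fingers": 90},
    {"tx": 0,"ty": 0,"tz": -25,"wx": 0,"wy": 0,"wz": 0,"fingers": 90},
    {"tx": 0,"ty": 0,"tz": -45,"wx": 0,"wy": 0,"wz": 0,"fingers": 90},
    {"tx": 0,"ty": 0,"tz": -70,"wx": 0,"wy": 0,"wz": 0,"fingers": 90},
    {"tx": 0,"ty": 0,"tz": -100,"wx": 0,"wy": 0,"wz": 0,"fingers": 90},
    {"tx": 0,"ty": 0,"tz": -130,"wx": 0,"wy": 0,"wz": 0,"fingers": 90},
    {"tx": -40,"ty": 0,"tz": -160,"wx": 0,"wy": 0,"wz": 0,"fingers": 90},
    {"tx": -80,"ty": 0,"tz": -180,"wx": 0,"wy": 0,"wz": 0,"fingers": 90},
    {"tx": -110,"ty": 0,"tz": -180,"wx": 0,"wy": 0,"wz": 0,"fingers": 90},
    {"tx": -110,"ty": 0,"tz": -180,"wx": 0,"wy": 0,"wz": 0,"fingers": 90},
    {"tx": -110,"ty": 0,"tz": -180,"wx": 0,"wy": 0,"wz": 0,"fingers": 90},
    {"tx": -110,"ty": 0,"tz": -180,"wx": 0,"wy": 0,"wz": 0,"fingers": 90}
  ],
  "newtons": 4
}}

```text
time: 16.43
ee_pos: [0.4062, -0.3075, 0.3495]
tcp_rot: [3.133, 0.14, -0.002]
contact_force: [0.1, -0.4, -0.3]
width: 0.0842
finger_force: 0.0
```

```bash
python3 - <<'E'
from h import *
st(); ty=.0865; aa=np.array([np.cos(ty),np.sin(ty),0]); nn=np.array([-aa[1],aa[0],0]); bay=np.array([.516,-.298,0])
for nm in('wrist','top','scene'):
    c=snap(nm,nm+'8.png'); im=c['image'].astype(int); r,g,b=im[...,0],im[...,1],im[...,2]
    m=((r>1.6*g+15)&(b>g+5)&(r>b*1.2)).astype(np.uint8)
    P=[bay+aa*x+nn*y+Z*z for z in(.214,.004) for x in(-.055,.055) for y in(.025,-.025)]; q=proj(c,P)
    h=cv2.convexHull(q.astype(np.float32).round().astype(np.int32)); M=np.zeros_like(m); cv2.fillConvexPoly(M,h,1)
    k,l,sa,ce=cv2.connectedComponentsWithStats(m)
    print(nm,'pred hull bbox',q.min(0).round(),q.max(0).round(),'area',M.sum(),'pink in hull',(m&M).sum(),'total pink',m.sum())
    for i in np.argsort(-sa[1:,4])[:2]+1: print('  ',sa[i])
    t=load({'top':'t1','scene':'s1','wrist':'w1'}[nm])['image'].astype(int)
    if nm!='wrist':
        d=(abs(im-t).max(2)>45).astype(np.uint8); k,l,sa,ce=cv2.connectedComponentsWithStats(cv2.morphologyEx(d,cv2.MORPH_OPEN,np.ones((3,3))))
        print('  changed',[sa[i].tolist() for i in range(1,k) if sa[i,4]>25])
E
```

```text
t 16.43 p [ 0.4062 -0.3075  0.3495] j [-0.75 -0.14  1.55 -0.    1.72  0.74] w 0.0842 f [ 0.1 -0.4 -0.3] 0.0
local x,y,z -0.2782 -0.3159 0.3495
wrist pred hull bbox [227.   3.] [284. 130.] area 6976 pink in hull 5457 total pink 8585
   [ 229    0   56  125 5663]
   [ 304   66   60   63 2922]
top pred hull bbox [332. 137.] [364. 186.] area 1235 pink in hull 664 total pink 677
   [334 137  29  48 677]
  changed [[226, 106, 25, 52, 801], [390, 119, 11, 12, 53], [399, 119, 24, 11, 174], [422, 131, 40, 35, 487], [334, 137, 29, 48, 853], [251, 147, 186, 212, 4565], [344, 171, 25, 26, 311], [11, 217, 269, 167, 15532], [0, 219, 16, 24, 209], [0, 251, 14, 11, 123], [4, 274, 30, 19, 363], [0, 294, 10, 8, 41], [8, 294, 10, 6, 39], [233, 300, 60, 41, 758], [270, 323, 8, 6, 35], [263, 379, 12, 5, 46]]
scene pred hull bbox [227. 260.] [272. 293.] area 991 pink in hull 623 total pink 1420
   [217 301  30  31 705]
   [230 262  44  29 639]
  changed [[25, 0, 14, 14, 131], [50, 0, 64, 58, 2323], [136, 0, 57, 105, 3113], [253, 0, 13, 13, 98], [117, 80, 6, 6, 27], [144, 95, 10, 6, 43], [127, 108, 18, 9, 79], [153, 108, 10, 11, 76], [104, 130, 10, 16, 85], [311, 162, 38, 24, 589], [118, 168, 24, 53, 472], [202, 181, 7, 9, 39], [209, 196, 7, 9, 40], [147, 232, 83, 66, 1941], [232, 280, 35, 13, 126]]
```

Pink matches the upright-in-bay prediction in all three views, and the only change in the rack is its empty slot. I'll hand the job in.

```bash
python3 -c "
from rig import *
print(close_job())"
```

```text
the job is handed in; nothing more can be done
None
```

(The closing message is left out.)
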